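# Shut and lock the spares case with its quarter-turn fastener

### The arm

A 6-joint arm with a two-finger parallel gripper is mounted at the origin on the work surface. World frame = base frame: x ahead of the robot, y to its left, z up, the work surface at z = 0. Lengths are in mm, angles in rad, forces in N, time in s.
With the tool pointing down it reaches from about 300 to 825 mm from the base axis. Payload 5.4 kg.
Tool frame: the origin (TCP) lies between the finger pads; the fingertips stand tips_ahead ahead of it and the grasp point (between the pads) lies 8 mm behind it (tips_ahead is the distance from the TCP to the fingertips, in mm); z points along the fingers, y is the line along which they close (so a half turn about z gives the same grasp; the last joint's range is limited). The gripper opens to 92 mm and grips with 3 to 60 N. Pads are 20 mm wide; open, the fingers measure 128 mm over their backs; the gripper's body (75 mm by 189 mm) begins 69 mm behind the grasp point.
Start: joints at [1.078, 0.158, 1.597, -0, 1.386, -0.21], TCP at [160.462, 552.14, 225.601] pointing down, gripper open.
Joint ranges: [-2.91, 2.91], [-0.94, 2.29], [0.18, 2.7], [-1.29, 4.43], [0.17, 2.64], [-3, 3]. Speed limits (rad/s): [2.57, 2.57, 3.14, 3.14, 3.14, 3.14].

### API

Orientations are given as a unit quaternion [x, y, z, w].
In Python, from plant import * gives the robot as it stands.
- The arm moves only by the tool apply_moves, never from a script. Its argument "increments" is a list of rows, each an object with "slide": the shift along the world's x, y, z as a fraction of full scale, a list of three; "twist": the turn about the world's z as a fraction of full scale; "jaw": the opening, from 0 (shut) to 1 (fully open). A call has 1 to 20 rows; each row is the pose to reach, as a shift and turn from the pose commanded when the call began; what a row does not reach only later rows make up. Full scale, the value 1, is 0.5 m for a shift and 1.5 rad for a turn. A row lasts 1/10 s, in which the tool goes at most 50 mm and 8.59 degrees, less where a joint would pass 70% of its speed; a pose out of reach is approached as far as the arm can. A call with a number of a shift or a turn outside -1 to 1 is refused whole. A call with a gripper value outside its range is refused whole. The fingers move at their own pace and stop on an object; "force" is the grip in N (left out, the last holds). Time passes only in rows, so rows that repeat a pose let the fingers close. It gives the time, the measured TCP pose, the force, the opening and the grip force at its end, in the units of the state.
- get_state(): the state, without advancing time (a new reading comes with each control period).
- snapshot(name): name is "side" or "top"; returns (picture, depth): 420x560x3 uint8, red, green, blue; 420x560 float32, mm along the optical axis (not along the pixel's ray), 0 where there is no reading.
- camera_params(name): a dict with "K" (3x3 intrinsics, pixels), "pose" (4x4, takes a point from camera to world coordinates). Camera axes: x right, y down, z forward; pixel columns grow to the right and rows downward; lengths in mm; the calibration is good to about 2 mm. A picture is of the moment at which its call begins. camera_params takes no time and is no camera call.
- finish_job(): hands the job in; it is judged then, once.
The state is a dict: "time": time; "qpos": joint angles; "qd": joint speeds; "tau": joint torques, N m; "ee_pos": TCP position; "eef_rot": TCP orientation; "wrist_force": force on the tool from outside, world axes, zero at the start; "wrist_torque": the same for the moment, N m; "gripper_width": opening from 0.0 (shut) to 1.0 (fully open); "gripper_force": force on a finger pad.
Only numpy, scipy, OpenCV 4.12 (cv2) and the standard library are available. Lean on these libraries where they do the work, as an engineer would, in place of code of your own. Each camera call takes 0.05 s, during which the arm holds its last target. There are 200 camera calls.

### The job

Shut the lid of the red spares case and lock it with the black winged quarter-turn fastener: line the wing up with the yellow marks, push it down fully so that it drops through the slot beneath, turn it a quarter turn clockwise (seen from above) until it points along the white marks, and let go. The lid must end fully shut with the fastener held down and locked, and the things standing around must be left alone.

Things in the scene. Friction and masses are not known exactly. Their poses are not given: they have to be found in the camera images.
- case: Red case with aluminium edges, fixed; 220 (its x) x 280 (its y) x 110 mm high without lid. Origin: centre of its underside; z up; front (-x) roughly faces the robot. Lid hinge line: parallel to y at x = +110, z = 110 mm. A steel keeper plate inside, just under the shut lid, has a slot 50 mm (along y) x 16 mm centred at x = -55, y = 0 mm.
- lid (a joint): Opening angle of the lid about its rear hinge, rad: 0 = fully shut, larger = front edge raised (stop at 1.2). The lid is a flat red plate, 220 x 280 x 16 mm, 0.6 kg. Stiff hinge: the lid stays where it is left and takes about 1 to 6 N down at its front edge to shut.
- lid_left (a point): Clear place to press on the lid's top face: 200 mm in front of the hinge line (20 mm from the front edge), 90 mm to the +y side of the centre line, 16 mm above the plane of hinge and lid underside; 126 mm above the bench when shut. Its axes are the lid's (z out of the top face).
- lid_right (a point): The same point on the -y side of the lid's centre line.
- wing_grip (a point): Grip point in the fastener's wing, on its turning axis. Wing: upright black bar 80 mm long, 14 thick, 30 tall, on a 24 mm stem, at case x = -55, y = 0 mm when the lid is shut. The point is 12 mm below the wing's top and 48 mm above the lid's top face (33 when pushed fully down). Turns with the wing: y along its length, x across its thickness, z out of the lid.
- stud_push (a joint): How far the fastener is pushed down, m: 0 = up, 0.015 = fully down; spring 3 N (up) to 7 N (down). With the lid shut, the blade below (44 x 10 mm, parallel to the wing) stops on the keeper at 0.002 unless the wing is within about 0.1 rad of the slot. Once through and turned it is caught under the keeper; let go, it rises only to about 0.012.
- stud_turn (a joint): Turn of the fastener, rad, growing clockwise from above: 0 = wing along the slot and the two yellow marks (parallel to the case's y, the front edge); 1.57 = locked, wing along the white marks (parallel to the case's x). Stops at -0.6 and 1.62. Light friction (0.06 N m), stays where left; may be re-gripped part way once caught under the keeper.
- block_mid (a point): Bystander: brass valve block 60 x 90 x 60 mm, 0.9 kg, loose on the bench beside the case; point at its centre.
- jar_mid (a point): Bystander: yellow grease jar with blue cap, 70 mm across, 100 mm tall, loose beside the case; point at its centre.
- spanner_grip (a point): Bystander: steel spanner lying loose on the bench in front of the case; point on its handle.

How it is judged:
By the outcome, as a careful person would: the job done as asked, in the order asked, and still so for the second after the job is handed in, with the robot touching nothing.
It also fails if it takes over 51 s, if anything falls off the work surface, if the arm or the gripper's body presses on something with over 40 N, if the wrist force passes 120 N, or if a joint passes its speed limit or range.

## Working session

There is one attempt and no reset: what is moved stays moved. The work goes in short steps, Python scripts to look and compute and a tool call to move; the robot and the scene stay as the last step left them, time stands still between calls to the robot, and variables do not carry over. Pictures are saved under pics/ and viewed, at most 10 in all, crops included, and the job is handed in when it is done.

Besides the shell and the picture viewer there is one more tool, called after "Call:" in YAML: its name, and indented under it one key for each argument. apply_moves: Moves the arm, as the interface text tells. Its arguments: {"type":"object","properties":{"increments":{"type":"array"},"force":{"type":"number"}},"required":["increments"]}

```bash
mkdir -p pics; ls; python3 - <<'E'
from plant import *
import cv2,numpy as np
s=get_state();print(s)
for n in("side","top"):
    p,d=snapshot(n);c=camera_params(n)
    np.savez(f"{n}0.npz",p=p,d=d,K=c["K"],pose=c["pose"])
    cv2.imwrite(f"pics/{n}0.png",p[:,:,::-1]);print(n,c)
E
```

```text
pics
{'time': 0.0, 'qpos': array([ 1.07791056e+00,  1.59073225e-01,  1.59822752e+00, -2.38897794e-05,
        1.38623471e+00, -2.10098225e-01]), 'qd': array([ 0.00029481, -0.00052601,  0.00276093,  0.00023083,  0.00053289,
       -0.00037385]), 'tau': array([ 6.91385458e-05, -3.85571229e+01, -3.22110844e+01,  7.00335740e-02,
        3.78956634e-02, -1.18783778e-04]), 'ee_pos': array([160.17014512, 551.59432567, 224.60770736]), 'eef_rot': array([ 1.40920864e-01,  9.90020387e-01, -9.16051544e-04, -3.23430207e-04]), 'wrist_force': array([ 0.15614092, -0.58354003,  0.76422263]), 'wrist_torque': array([ 0.00609018, -0.01963486,  0.01313028]), 'gripper_force': 0.0, 'gripper_width': 1.0011871954009652}
side {'K': array([[437.14752753,   0.        , 280.86212979],
       [  0.        , 437.14752753, 202.81192809],
       [  0.        ,   0.        ,   1.        ]]), 'pose': array([[ 9.99300822e-01, -2.85189764e-02,  2.41771745e-02,
         5.63618964e+02],
       [-3.73872556e-02, -7.66501153e-01,  6.41153784e-01,
        -5.39484173e+02],
       [ 2.46782485e-04, -6.41609421e-01, -7.67031479e-01,
         8.68403440e+02],
       [ 0.00000000e+00,  0.00000000e+00,  0.00000000e+00,
         1.00000000e+00]])}
top {'K': array([[440.15528397,   0.        , 282.44688572],
       [  0.        , 440.15528397, 206.05198382],
       [  0.        ,   0.        ,   1.        ]]), 'pose': array([[-1.15102726e-02, -9.82098871e-01,  1.88014149e-01,
         3.81948017e+02],
       [-9.99655838e-01,  6.86905440e-03, -2.53184167e-02,
         7.03360096e+01],
       [ 2.35737091e-02, -1.88240864e-01, -9.81839935e-01,
         1.17362820e+03],
       [ 0.00000000e+00,  0.00000000e+00,  0.00000000e+00,
         1.00000000e+00]])}
```

View pics/side0.png

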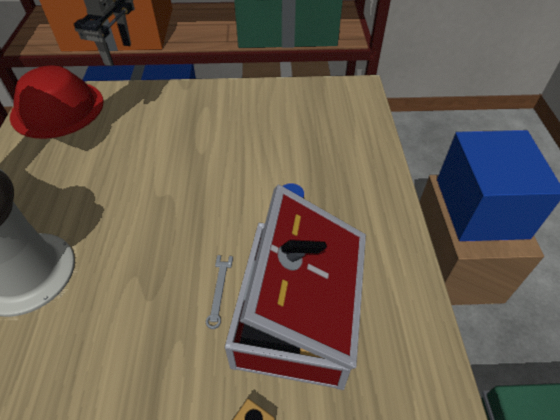

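View pics/top0.png

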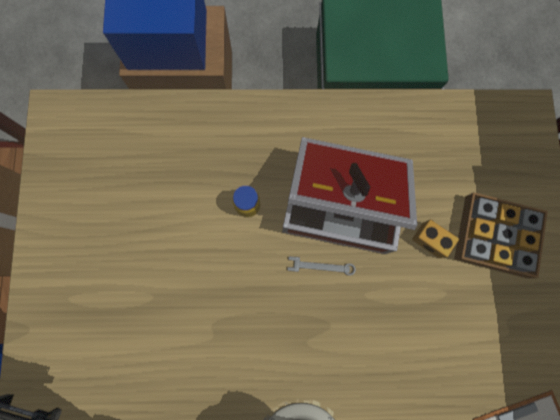

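The side view shows the lid half open, with the wing at about (303,247), the yellow marks at (296,225) and (283,293), the spanner at (218,290) and the block at (254,412). In the top view the lid spans (300,145)–(413,220), the wing is at (360,180), the jar at (246,201) and the block at (438,239).

```bash
cat > h.py <<'E'
import numpy as np,cv2
def cloud(f):
    z=np.load(f);d=z["d"];K=z["K"];T=z["pose"]
    v,u=np.mgrid[:420,:560]
    P=np.stack([(u-K[0,2])/K[0,0]*d,(v-K[1,2])/K[1,1]*d,d],-1)@T[:3,:3].T+T[:3,3]
    P[d==0]=np.nan
    return P,cv2.cvtColor(z["p"],cv2.COLOR_RGB2HSV).astype(int)
def plane(P):
    for _ in range(6):
        c=P.mean(0);n=np.linalg.svd(P-c,full_matrices=False)[2][2];n*=np.sign(n[2]);r=(P-c)@n
        P=P[abs(r)<max(2.5*r.std(),1.5)]
    return c,n,r.std()
E
python3 - <<'E'
from h import *
for f,(u0,v0,u1,v1) in(("side0.npz",(225,180,375,385)),("top0.npz",(280,135,420,255))):
    P,H=cloud(f);M=np.zeros(P.shape[:2],bool);M[v0:v1,u0:u1]=1
    M&=~np.isnan(P[...,0])
    red=M&((H[...,0]<6)|(H[...,0]>174))&(H[...,1]>180)&(H[...,2]>120)&(P[...,2]>128)
    c,n,s=plane(P[red]);print(f,"plane",c.round(1),n.round(4),s,"lid ang",np.arccos(n[2]),"yaw",np.arctan2(-n[1],-n[0]))
    h=(P-c)@n
    lid=M&(abs(h)<4)&(P[...,2]>100)
    yaw=np.arctan2(-n[1],-n[0]);
    a=np.arccos(n[2]);ex=np.array([-n[0],-n[1],0]);ex/=np.hypot(*ex[:2]);Y=np.cross([0,0,1],ex)
    L=np.cross(Y,n);  # lid x (toward hinge), pointing rear/down
    q=P[lid]-c;print(" L ext",np.percentile(q@L,[.3,1,99,99.7]),"Y ext",np.percentile(q@Y,[.3,1,99,99.7]),"zlow",np.percentile(P[lid][:,2],[.5,99.5]))
    # centre from rectangle
    lo=lambda w:(np.percentile(w,.3)+np.percentile(w,99.7))/2
    C=c+L*lo(q@L)+Y*lo(q@Y);print(" lid centre",C)
    hinge=C+L*110-n*16; print(" hinge mid",hinge,"case ctr",hinge-ex*110)
    yel=M&(H[...,0]>18)&(H[...,0]<32)&(H[...,1]>150)&(abs(h)<5)
    print(" yellow mean lid coords",((P[yel]-C)@np.stack([L,Y,n],1)).mean(0),yel.sum())
    k,lab=cv2.connectedComponents(yel.astype(np.uint8))
    for i in range(1,k): print("   ",(lab==i).sum(),((P[lab==i]-C)@np.stack([L,Y,n],1)).mean(0).round(1))
    w=M&(h>34)&(h<75)&(H[...,2]<90)
    q=(P[w]-C)@np.stack([L,Y,n],1);print(" wing",w.sum(),q.mean(0),q.min(0),q.max(0))
    t=q[q[:,2]>52,:2] if (q[:,2]>52).sum()>20 else q[:,:2]
    rect=cv2.minAreaRect(t.astype(np.float32));print(rect, "PCA",np.linalg.svd(t-t.mean(0))[2][0])
    # low objects
    st=~np.isnan(P[...,0])&(P[...,2]>4)&(P[...,0]>250)&(P[...,0]<800)&(abs(P[...,1])<400)&~M
    k,lab,stt,_=cv2.connectedComponentsWithStats(st.astype(np.uint8))
    for i in range(1,k):
        if stt[i,4]>60:q=P[lab==i];print("  obj",q.min(0).round(),q.max(0).round())
E
```

```text
h.py:10: RuntimeWarning: Mean of empty slice.
  c=P.mean(0);n=np.linalg.svd(P-c,full_matrices=False)[2][2];n*=np.sign(n[2]);r=(P-c)@n
  ret = um.true_divide(
Traceback (most recent call last):
  File "h.py", line 10, in plane
    c=P.mean(0);n=np.linalg.svd(P-c,full_matrices=False)[2][2];n*=np.sign(n[2]);r=(P-c)@n
                  ~~~~~~~~~~~~~~~~~~~~~~~~~~~~~~~~~~~~~~~~~^^^
IndexError: index 2 is out of bounds for axis 0 with size 0
```

```bash
python3 - <<'E'
from h import *
P,H=cloud("side0.npz")
for v,u in((260,330),(300,270),(300,310),(100,250),(225,296),(247,303)): print(P[v,u],H[v,u])
P,H=cloud("top0.npz")
for v,u in((160,320),(205,380),(300,200),(187,322),(180,360)): print(P[v,u],H[v,u])
E
```

```text
[673.42657257 -95.63624081 164.65058439] [  0 199 101]
[ 558.65630274 -204.78708112  222.89510801] [179 202 101]
[ 627.37136709 -185.97338268  181.64625852] [179 202 101]
[5.07719296e+02 6.21865747e+02 6.72661485e-02] [ 20  81 144]
[610.54618626 -47.6116279  213.95130385] [ 22 175 156]
[ 615.68364841 -132.68779255  266.02644329] [120  23  11]
[686.95916338 -46.83863209 163.04931863] [  1 164 104]
[ 565.58807592 -171.07378655  219.13836183] [  0 173 103]
[359.63579882 257.75971322  -3.742028  ] [ 20  91 135]
[608.79941344 -43.78333432 213.22401087] [ 23 194 138]
[ 610.7181446  -118.83473053  267.83868656] [ 3 57 40]
```

```bash
cat > m.py <<'E'
from h import *
import sys
for f,(u0,v0,u1,v1) in((sys.argv[1],(225,180,375,385)),(sys.argv[2],(280,135,420,255))):
    P,H=cloud(f);M=np.zeros(P.shape[:2],bool);M[v0:v1,u0:u1]=1
    M&=~np.isnan(P[...,0])
    red=M&((H[...,0]<6)|(H[...,0]>174))&(H[...,1]>140)&(H[...,2]>75)&(P[...,2]>118)
    c,n,s=plane(P[red])
    a=np.arccos(n[2]);yaw=np.arctan2(n[1],n[0])
    # open lid: normal tilts toward rear? lid front raised => normal leans to -... solve: front raised, normal leans toward +x
    if abs(a)<.08: yaw=float(sys.argv[3])
    print(f,"plane",c.round(1),n.round(4),round(s,2),"ang",a.round(4),"yaw",round(yaw,4))
    ex=np.array([np.cos(yaw),np.sin(yaw),0]);Y=np.cross([0,0,1],ex);L=np.cross(Y,n)
    h=(P-c)@n;B=np.stack([L,Y,n],1)
    q=(P-c)@B
    lid=(M&(abs(h)<3)).astype(np.uint8)
    k,lab,st,_=cv2.connectedComponentsWithStats(lid);lid=lab==1+st[1:,4].argmax()
    t=q[lid];rect=cv2.minAreaRect(t[:,:2].astype(np.float32));print(" lid rect",rect,np.percentile(t,[.5,99.5],axis=0).round(1).tolist())
    yel=M&(H[...,0]>18)&(H[...,0]<32)&(H[...,1]>140)&(abs(h)<4)
    wh=M&(H[...,1]<60)&(H[...,2]>130)&(abs(h)<4)&(abs(q[...,0])<75)&(abs(q[...,1])<100)
    for nm,m in(("yel",yel),("wh",wh)):
        k,lab,st,_=cv2.connectedComponentsWithStats(m.astype(np.uint8))
        for i in range(1,k):
            if st[i,4]>8: print("  ",nm,st[i,4],q[lab==i].mean(0).round(1))
    C=c+L*rect[0][0]+Y*rect[0][1];hg=C+L*110-n*16
    print(" hinge",hg.round(1),"case",(hg-ex*110).round(1))
    w=M&(h>32)&(h<75)&(H[...,2]<90);t=q[w];t=t[t[:,2]>np.percentile(t[:,2],95)-4]
    print(" wing",w.sum(),(t.mean(0)-[*rect[0],0]).round(1),"zmax",np.percentile(q[w][:,2],98),cv2.minAreaRect(t[:,:2].astype(np.float32)),"dir",np.linalg.svd(t[:,:2]-t[:,:2].mean(0),full_matrices=False)[2][0])
E
python3 m.py side0.npz top0.npz 0
python3 - <<'E'
from h import *
for f,(u0,v0,u1,v1) in(("side0.npz",(225,180,375,385)),("top0.npz",(280,135,420,255))):
    P,H=cloud(f)
    M=~np.isnan(P[...,0])&(P[...,2]>6)&(P[...,0]>300)&(P[...,0]<850)&(abs(P[...,1])<400);print("bench z",np.nanmedian(P[280:330,100:200,2]))
    k,lab,st,_=cv2.connectedComponentsWithStats(M.astype(np.uint8))
    for i in range(1,k):
        if st[i,4]>60:q=P[lab==i];print("  obj",st[i],q.min(0).round(),q.max(0).round())
E
```

```text
side0.npz plane [ 637.7 -143.1  182.2] [ 0.5287 -0.1162  0.8409] 0.95 ang 0.5719 yaw -0.2163
 lid rect ((-2.9714202880859375, 17.041900634765625), (285.3072509765625, 223.1244354248047), 89.82196044921875) [[-113.7, -124.5, -2.6], [105.8, 155.7, 2.8]]
   yel 85 [-57.5  88.1   1.7]
   yel 125 [-57.8 -56.2   1.6]
   wh 90 [ 5.  16.6  1.5]
 hinge [ 720.8 -143.9  110.8] case [ 613.3 -120.3  110.8]
 wing 543 [-57.6  -2.6  59.3] zmax 61.08800819082616 ((-58.546424865722656, 15.867525100708008), (79.42692565917969, 14.102767944335938), 25.11419105529785) dir [0.89868873 0.43858701]
top0.npz plane [ 638.9 -125.8  182.1] [ 0.5296 -0.1168  0.8402] 1.18 ang 0.5732 yaw -0.2171
 lid rect ((-2.1082229614257812, 0.808868408203125), (283.04254150390625, 226.739501953125), 89.95704650878906) [[-113.5, -138.6, -2.8], [107.4, 140.9, 2.9]]
   yel 55 [-55.8  73.8   1.5]
   yel 54 [-56.2 -69.2   1.7]
 hinge [ 719.2 -142.7  110.2] case [ 611.7 -119.   110.2]
 wing 380 [-57.6   0.3  59.5] zmax 61.443116867611295 ((-57.95149230957031, 1.5803031921386719), (78.96324157714844, 14.679039001464844), 25.395906448364258) dir [-0.90069802 -0.43444572]
bench z 0.8962127408586298
  obj [  224   183   141   207 20633] [ 474. -284.    6.] [757. 165. 284.]
  obj [205 255  28  73 560] [ 420. -151.    6.] [471.  28.  12.]
  obj [232 398  43  22 522] [ 488. -344.   49.] [ 559. -307.   66.]
bench z 0.22721285033355798
  obj [  282   138   135   117 11745] [ 473. -281.    6.] [760.  43. 283.]
  obj [233 186  27  32 686] [575. 102.   9.] [640. 168. 106.]
  obj [ 412  220   44   39 1043] [ 460. -399.    6.] [ 558. -305.   67.]
  obj [287 257  69  19 353] [ 419. -149.    6.] [468.  30.  14.]
```

```bash
python3 - <<'E'
import plant
print([n for n in dir(plant) if not n.startswith('__')], getattr(plant,'tips_ahead',None))
import numpy as np
c=np.array([612.5,-119.7]);y=-.217;R=np.array([[np.cos(y),-np.sin(y)],[np.sin(y),np.cos(y)]])
print("wing",c+R@[-55,0])
for a in(.572,.3,.15,0):
    x=110-198*np.cos(a)+16*np.sin(a);print(a,[(c+R@[x,s]).round(1) for s in(90,-90)],110+198*np.sin(a)+16*np.cos(a))
E
```

```text
['Unreachable', 'camera_params', 'finish_job', 'get_state', 'snapshot', 'tips_ahead'] 11.0
wing [ 558.78987399 -107.85844758]
0.572 [array([585.2, -21.5]), array([ 546.4, -197.3])] 230.63344496673506
0.3 [array([559.2, -15.8]), array([ 520.4, -191.6])] 183.79838474495494
0.15 [array([550.4, -13.9]), array([ 511.7, -189.6])] 155.4090874767493
0 [array([545.9, -12.9]), array([ 507.2, -188.6])] 126.0
```

Call:
apply_moves:
  increments:
    - {"slide": [0, 0, 0.1], "twist": 0, "jaw": 0}
    - {"slide": [0, 0, 0.2], "twist": 0, "jaw": 0}
    - {"slide": [0.845, -1, 0.25], "twist": -1, "jaw": 0}
    - {"slide": [0.845, -1, 0.25], "twist": -1, "jaw": 0}
    - {"slide": [0.845, -1, 0.25], "twist": -1, "jaw": 0}
    - {"slide": [0.845, -1, 0.25], "twist": -1, "jaw": 0}
    - {"slide": [0.845, -1, 0.25], "twist": -1, "jaw": 0}
    - {"slide": [0.845, -1, 0.25], "twist": -1, "jaw": 0}
    - {"slide": [0.845, -1, 0.25], "twist": -1, "jaw": 0}
    - {"slide": [0.845, -1, 0.25], "twist": -1, "jaw": 0}
    - {"slide": [0.845, -1, 0.25], "twist": -1, "jaw": 0}
    - {"slide": [0.845, -1, 0.25], "twist": -1, "jaw": 0}
    - {"slide": [0.845, -1, 0.25], "twist": -1, "jaw": 0}
    - {"slide": [0.845, -1, 0.25], "twist": -1, "jaw": 0}
    - {"slide": [0.845, -1, 0.25], "twist": -1, "jaw": 0}
    - {"slide": [0.845, -1, 0.25], "twist": -1, "jaw": 0}
    - {"slide": [0.845, -1, 0.25], "twist": -1, "jaw": 0}
    - {"slide": [0.845, -1, 0.25], "twist": -1, "jaw": 0}
    - {"slide": [0.845, -1, 0.25], "twist": -1, "jaw": 0}
    - {"slide": [0.845, -1, 0.25], "twist": -1, "jaw": 0}

```text
time: 2.1
ee_pos: [582.4, 53.4, 351.0]
eef_rot: [0.777, 0.629, 0.0, 0.0]
wrist_force: [-0.6, 0.3, 0.3]
gripper_width: 0.005
gripper_force: 0.0
```

Call:
apply_moves:
  increments:
    - {"slide": [0.004, -0.147, -0.1], "twist": 0, "jaw": 0}
    - {"slide": [0.004, -0.147, -0.1], "twist": 0, "jaw": 0}
    - {"slide": [0.004, -0.147, -0.19], "twist": 0, "jaw": 0}
    - {"slide": [0.004, -0.147, -0.217], "twist": 0, "jaw": 0}
    - {"slide": [-0.009, -0.144, -0.238], "twist": 0, "jaw": 0}
    - {"slide": [-0.023, -0.141, -0.258], "twist": 0, "jaw": 0}
    - {"slide": [-0.035, -0.138, -0.285], "twist": 0, "jaw": 0}
    - {"slide": [-0.048, -0.136, -0.311], "twist": 0, "jaw": 0}
    - {"slide": [-0.057, -0.134, -0.34], "twist": 0, "jaw": 0}
    - {"slide": [-0.065, -0.132, -0.368], "twist": 0, "jaw": 0}
    - {"slide": [-0.069, -0.131, -0.388], "twist": 0, "jaw": 0}
    - {"slide": [-0.072, -0.13, -0.407], "twist": 0, "jaw": 0}
    - {"slide": [-0.074, -0.13, -0.417], "twist": 0, "jaw": 0}
    - {"slide": [-0.074, -0.13, -0.426], "twist": 0, "jaw": 0}
    - {"slide": [-0.074, -0.13, -0.43], "twist": 0, "jaw": 0}
    - {"slide": [-0.074, -0.13, -0.43], "twist": 0, "jaw": 0}

```text
time: 3.7
ee_pos: [545.9, -12.9, 137.3]
eef_rot: [0.778, 0.628, -0.0, -0.0]
wrist_force: [-7.9, -0.1, 10.4]
gripper_width: 0.003
gripper_force: 5.3
```

Call:
apply_moves:
  increments:
    - {"slide": [0, 0, 0.1], "twist": 0, "jaw": 0}
    - {"slide": [0, 0, 0.2], "twist": 0, "jaw": 0.2}
    - {"slide": [0, 0.1, 0.3], "twist": -0.1, "jaw": 0.6}
    - {"slide": [-0.2, 0.2, 0.35], "twist": -0.745, "jaw": 0.6}
    - {"slide": [-0.2, 0.2, 0.35], "twist": -0.745, "jaw": 0.6}
    - {"slide": [-0.2, 0.2, 0.35], "twist": -0.745, "jaw": 0.6}
    - {"slide": [-0.2, 0.2, 0.35], "twist": -0.745, "jaw": 0.6}
    - {"slide": [-0.2, 0.2, 0.35], "twist": -0.745, "jaw": 0.6}
    - {"slide": [-0.2, 0.2, 0.35], "twist": -0.745, "jaw": 0.6}
    - {"slide": [-0.2, 0.2, 0.35], "twist": -0.745, "jaw": 0.6}
    - {"slide": [-0.2, 0.2, 0.35], "twist": -0.745, "jaw": 0.6}
    - {"slide": [-0.2, 0.2, 0.35], "twist": -0.745, "jaw": 0.6}

```text
time: 4.9
ee_pos: [446.2, 87.0, 310.8]
eef_rot: [0.993, 0.121, 0.0, 0.0]
wrist_force: [-1.0, 0.2, -0.2]
gripper_width: 0.597
gripper_force: 0.0
```

```bash
cat > snap.py <<'E'
from plant import *
import cv2,numpy as np,sys
for n in("side","top"):
    p,d=snapshot(n);c=camera_params(n)
    np.savez(f"{n}{sys.argv[1]}.npz",p=p,d=d,K=c["K"],pose=c["pose"])
    cv2.imwrite(f"pics/{n}{sys.argv[1]}.png",p[:,:,::-1])
s=get_state();print(s["time"],s["ee_pos"],s["wrist_force"],s["gripper_width"])
E
python3 snap.py 1; python3 m.py side1.npz top1.npz -0.217
```

```text
5.0 [446.08606372  87.06649245 310.7172746 ] [0.66742418 0.3440772  0.2341215 ] 0.6000764373436136
side1.npz plane [ 619.3 -137.7  126.8] [-2.e-04  5.e-04  1.e+00] 1.19 ang 0.0006 yaw -0.217
 lid rect ((-9.3387451171875, 15.93023681640625), (285.9179992675781, 222.13153076171875), 89.93461608886719) [[-118.9, -125.6, -2.7], [100.4, 154.5, 2.9]]
   yel 81 [-63.8  87.5   1.5]
   yel 111 [-63.8 -57.    1.5]
   wh 115 [-54.8   6.6   2.2]
   wh 119 [-1.4 15.1  1.1]
 hinge [ 721.  -143.8  110.8] case [ 613.6 -120.2  110.8]
 wing 555 [-54.2  -1.   59.8] zmax 61.90940822653398 ((-63.8508415222168, 14.748636245727539), (77.9591293334961, 13.993729591369629), 26.569252014160156) dir [-0.89884196 -0.4382729 ]
top1.npz plane [ 620.3 -125.1  125.9] [ 5.e-04 -8.e-04  1.e+00] 1.83 ang 0.001 yaw -0.217
 lid rect ((-9.157669067382812, 4.0486297607421875), (222.96751403808594, 283.205322265625), 0.05265502259135246) [[-119.1, -135.5, -2.9], [100.3, 143.9, 2.9]]
   yel 57 [-63.2  77.1   0.9]
   yel 57 [-63.2 -66.6   1. ]
   wh 57 [1.5 4.2 1. ]
 hinge [ 719.6 -142.9  109.9] case [ 612.2 -119.2  109.9]
 wing 270 [-55.3   0.7  59.9] zmax 61.93869821168154 ((-64.68083190917969, 4.560581207275391), (78.11672973632812, 13.547698974609375), 25.545936584472656) dir [-0.89604251 -0.44396826]
```

View pics/side1.png

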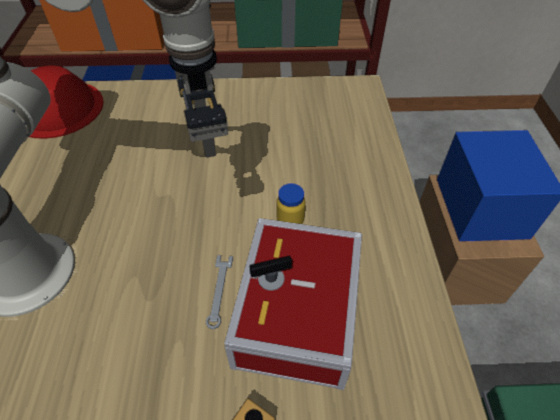

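The side view shows the lid flush, with the wing at (270,267) turned about 64° from the yellow marks at (278,247) and (264,313). The jar, spanner and block are where they were. Next I grip the wing.

Call:
apply_moves:
  increments:
    - {"slide": [0.226, -0.39, -0.05], "twist": -0.005, "jaw": 0.6}
    - {"slide": [0.226, -0.39, -0.05], "twist": -0.005, "jaw": 0.6}
    - {"slide": [0.226, -0.39, -0.05], "twist": -0.005, "jaw": 0.6}
    - {"slide": [0.226, -0.39, -0.05], "twist": -0.005, "jaw": 0.6}
    - {"slide": [0.226, -0.39, -0.05], "twist": -0.005, "jaw": 0.6}
    - {"slide": [0.226, -0.39, -0.05], "twist": -0.005, "jaw": 0.6}
    - {"slide": [0.226, -0.39, -0.05], "twist": -0.005, "jaw": 0.6}
    - {"slide": [0.226, -0.39, -0.1], "twist": -0.005, "jaw": 0.6}
    - {"slide": [0.226, -0.39, -0.15], "twist": -0.005, "jaw": 0.6}
    - {"slide": [0.226, -0.39, -0.2], "twist": -0.005, "jaw": 0.6}
    - {"slide": [0.226, -0.39, -0.25], "twist": -0.005, "jaw": 0.6}
    - {"slide": [0.226, -0.39, -0.289], "twist": -0.005, "jaw": 0.6}
    - {"slide": [0.226, -0.39, -0.289], "twist": -0.005, "jaw": 0.3}
    - {"slide": [0.226, -0.39, -0.289], "twist": -0.005, "jaw": 0.1}
    - {"slide": [0.226, -0.39, -0.289], "twist": -0.005, "jaw": 0.1}
    - {"slide": [0.226, -0.39, -0.289], "twist": -0.005, "jaw": 0.1}
    - {"slide": [0.226, -0.39, -0.289], "twist": -0.005, "jaw": 0.1}
    - {"slide": [0.226, -0.39, -0.289], "twist": -0.005, "jaw": 0.1}
  force: 25

```text
time: 6.8
ee_pos: [559.8, -108.5, 167.4]
eef_rot: [0.993, 0.117, 0.001, 0.001]
wrist_force: [0.1, -2.1, 5.2]
gripper_width: 0.149
gripper_force: 25.5
```

Call:
apply_moves:
  increments:
    - {"slide": [0, 0, 0], "twist": 0.07, "jaw": 0.1}
    - {"slide": [0, 0, 0], "twist": 0.14, "jaw": 0.1}
    - {"slide": [0, 0, 0], "twist": 0.21, "jaw": 0.1}
    - {"slide": [0, 0, 0], "twist": 0.28, "jaw": 0.1}
    - {"slide": [0, 0, 0], "twist": 0.35, "jaw": 0.1}
    - {"slide": [0, 0, 0], "twist": 0.42, "jaw": 0.1}
    - {"slide": [0, 0, 0], "twist": 0.49, "jaw": 0.1}
    - {"slide": [0, 0, 0], "twist": 0.56, "jaw": 0.1}
    - {"slide": [0, 0, 0], "twist": 0.63, "jaw": 0.1}
    - {"slide": [0, 0, 0], "twist": 0.7, "jaw": 0.1}
    - {"slide": [0, 0, 0], "twist": 0.747, "jaw": 0.1}
    - {"slide": [0, 0, 0], "twist": 0.747, "jaw": 0.1}
    - {"slide": [0, 0, 0], "twist": 0.747, "jaw": 0.1}

```text
time: 8.1
ee_pos: [559.7, -108.5, 166.8]
eef_rot: [0.78, 0.626, 0.0, 0.001]
wrist_force: [1.9, -2.1, 2.3]
gripper_width: 0.151
gripper_force: 25.3
```

```bash
python3 snap.py 2; python3 - <<'E'
import cv2
a=cv2.imread('pics/side2.png')[190:390,200:400];b=cv2.imread('pics/top2.png')[120:270,260:460]
a=cv2.resize(a,(390,390));b=cv2.resize(b,(400,300));b=cv2.copyMakeBorder(b,0,90,0,0,0)
cv2.imwrite('pics/c2.png',cv2.hconcat([a,b]))
E
```

```text
8.2 [ 559.65559974 -108.46534494  166.68745682] [ 2.74256082 -2.51725409  2.99795655] 0.15738315747773068
```

View pics/c2.png

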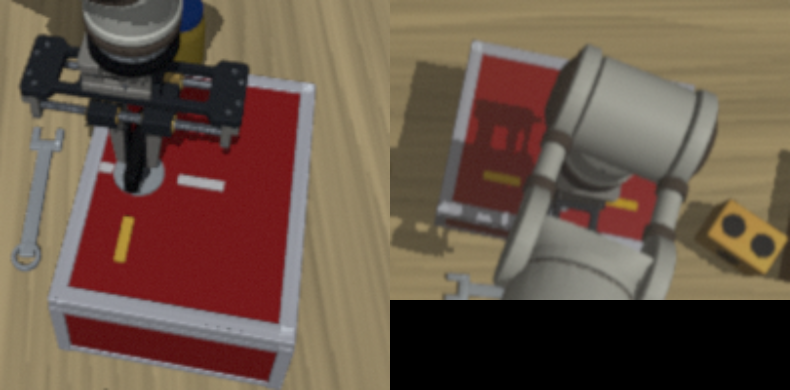

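The crop shows the wing gripped at (132,170), lined up with the yellow mark at (124,240). Next I push it down.

Call:
apply_moves:
  increments:
    - {"slide": [0, 0, -0.006], "twist": 0, "jaw": 0.1}
    - {"slide": [0, 0, -0.012], "twist": 0, "jaw": 0.1}
    - {"slide": [0, 0, -0.018], "twist": 0, "jaw": 0.1}
    - {"slide": [0, 0, -0.024], "twist": 0, "jaw": 0.1}
    - {"slide": [0, 0, -0.03], "twist": 0, "jaw": 0.1}
    - {"slide": [0, 0, -0.032], "twist": 0, "jaw": 0.1}
    - {"slide": [0, 0, -0.032], "twist": 0, "jaw": 0.1}
    - {"slide": [0, 0, -0.032], "twist": 0, "jaw": 0.1}
  force: 40

```text
time: 9.0
ee_pos: [559.9, -108.5, 154.1]
eef_rot: [0.779, 0.627, 0.0, 0.001]
wrist_force: [-5.0, -1.8, 22.3]
gripper_width: 0.151
gripper_force: 41.1
```

```bash
python3 snap.py 3; python3 - <<'E'
from h import *
for i in(1,2,3):
    P,H=cloud(f"side{i}.npz");d=P-[559,-108,0];y=-.217
    x=d[...,0]*np.cos(y)+d[...,1]*np.sin(y);w=-d[...,0]*np.sin(y)+d[...,1]*np.cos(y)
    m=(abs(x)<14)&(w<-14)&(w>-48)&(P[...,2]>132)&(P[...,2]<200)&(H[...,2]<80) if i>1 else (np.hypot(x,w)<45)&(P[...,2]>150)&(P[...,2]<200)
    z=P[...,2][m];print(i,m.sum(),np.percentile(z,[5,50,80,90,95,98]).round(1),x[m].mean(), np.polyfit(w[m],x[m],1))
import cv2
cv2.imwrite('pics/c3.png',cv2.hconcat([cv2.resize(cv2.imread(f'pics/side{i}.png')[210:310,220:320],(400,400),interpolation=cv2.INTER_CUBIC) for i in(2,3)]))
E
```

```text
9.1 [ 559.97987431 -108.52187689  154.09292059] [-4.97334127 -1.66251124 22.70149591] 0.14452251128745996
1 607 [158.3 181.4 186.4 187.4 188.1 188.6] 1.831302848227265 [ 1.76654085 10.10791718]
2 161 [160.2 181.9 183.9 184.5 184.9 185.8] 2.4462130176870653 [0.03509168 3.51218598]
3 153 [148.2 169.3 171.7 172.3 172.7 173.1] 2.373949802092124 [0.01911367 2.95337751]
```

View pics/c3.png

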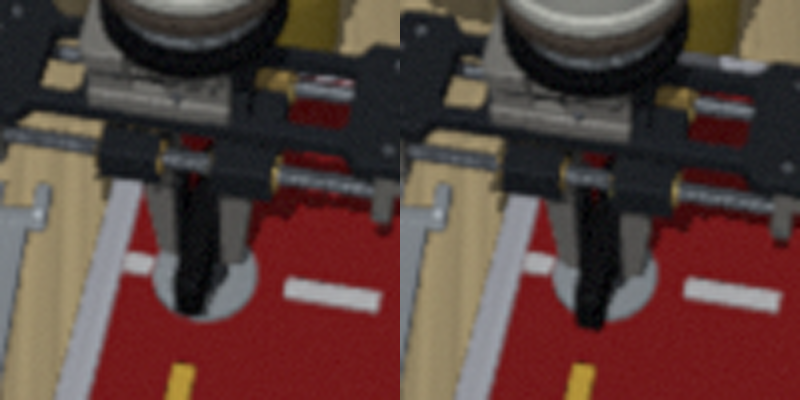

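Both crops show the wing still along the yellow mark at (180,380). On the right it sits 12.4 mm lower, and the lid-to-wing height matches fully down. Now I turn it clockwise.

Call:
apply_moves:
  increments:
    - {"slide": [0, 0, 0.004], "twist": -0.03, "jaw": 0.1}
    - {"slide": [0, 0, 0.004], "twist": -0.1, "jaw": 0.1}
    - {"slide": [0, 0, 0.004], "twist": -0.17, "jaw": 0.1}
    - {"slide": [0, 0, 0.004], "twist": -0.24, "jaw": 0.1}
    - {"slide": [0, 0, 0.004], "twist": -0.31, "jaw": 0.1}
    - {"slide": [0, 0, 0.004], "twist": -0.38, "jaw": 0.1}
    - {"slide": [0, 0, 0.004], "twist": -0.45, "jaw": 0.1}
    - {"slide": [0, 0, 0.004], "twist": -0.52, "jaw": 0.1}
    - {"slide": [0, 0, 0.004], "twist": -0.59, "jaw": 0.1}
    - {"slide": [0, 0, 0.004], "twist": -0.66, "jaw": 0.1}
    - {"slide": [0, 0, 0.004], "twist": -0.73, "jaw": 0.1}
    - {"slide": [0, 0, 0.004], "twist": -0.8, "jaw": 0.1}
    - {"slide": [0, 0, 0.004], "twist": -0.87, "jaw": 0.1}
    - {"slide": [0, 0, 0.004], "twist": -0.94, "jaw": 0.1}
    - {"slide": [0, 0, 0.004], "twist": -1, "jaw": 0.1}
    - {"slide": [0, 0, 0.004], "twist": -1, "jaw": 0.1}

```text
time: 10.7
ee_pos: [559.9, -108.4, 154.2]
eef_rot: [0.997, -0.074, 0.001, 0.001]
wrist_force: [0.1, -3.0, 11.4]
gripper_width: 0.147
gripper_force: 40.4
```

Call:
apply_moves:
  increments:
    - {"slide": [0, 0, 0], "twist": -0.03, "jaw": 0.1}
    - {"slide": [0, 0, 0], "twist": -0.05, "jaw": 0.1}
    - {"slide": [0, 0, 0], "twist": -0.05, "jaw": 0.1}
    - {"slide": [0, 0, 0], "twist": -0.05, "jaw": 0.1}

```text
time: 11.1
ee_pos: [559.9, -108.4, 154.2]
eef_rot: [0.994, -0.11, 0.001, 0.001]
wrist_force: [-0.3, -1.9, 12.3]
gripper_width: 0.144
gripper_force: 40.4
```

Call:
apply_moves:
  increments:
    - {"slide": [0, 0, 0], "twist": 0, "jaw": 0.3}
    - {"slide": [0, 0, 0], "twist": 0, "jaw": 0.5}
    - {"slide": [0, 0, 0], "twist": 0, "jaw": 0.5}
    - {"slide": [0, 0, 0], "twist": 0, "jaw": 0.5}
    - {"slide": [0, 0, 0.05], "twist": 0, "jaw": 0.5}
    - {"slide": [0, 0, 0.1], "twist": 0, "jaw": 0.5}
    - {"slide": [0, 0, 0.2], "twist": 0, "jaw": 0.5}
    - {"slide": [0, 0, 0.3], "twist": 0, "jaw": 0.5}
    - {"slide": [-0.2, 0.3, 0.35], "twist": 0, "jaw": 0.5}
    - {"slide": [-0.2, 0.3, 0.35], "twist": 0, "jaw": 0.5}
    - {"slide": [-0.2, 0.3, 0.35], "twist": 0, "jaw": 0.5}
    - {"slide": [-0.2, 0.3, 0.35], "twist": 0, "jaw": 0.5}
    - {"slide": [-0.2, 0.3, 0.35], "twist": 0, "jaw": 0.5}
    - {"slide": [-0.2, 0.4, 0.35], "twist": 0, "jaw": 0.5}
    - {"slide": [-0.2, 0.4, 0.35], "twist": 0, "jaw": 0.5}
    - {"slide": [-0.2, 0.4, 0.35], "twist": 0, "jaw": 0.5}

```text
time: 12.7
ee_pos: [458.5, 92.3, 325.8]
eef_rot: [0.994, -0.109, -0.001, 0.0]
wrist_force: [0.3, -0.6, 0.1]
gripper_width: 0.501
gripper_force: 0.0
```

```bash
python3 snap.py 4; sed -i 's/(h>32)/(h>20)/' m.py; python3 m.py side4.npz top4.npz -0.217
```

```text
12.8 [458.88817685  91.16251051 326.14456569] [ 0.56335847 -0.40060709  0.0185908 ] 0.4986019617360746
side4.npz plane [ 618.8 -136.7  126.8] [-3.e-04  8.e-04  1.e+00] 1.21 ang 0.0009 yaw -0.217
 lid rect ((-8.774070739746094, 14.830162048339844), (285.1700439453125, 222.34872436523438), 89.96757507324219) [[-118.1, -126.5, -2.8], [101.1, 153.6, 2.9]]
   yel 82 [-62.9  86.2   1.5]
   yel 109 [-63.3 -57.6   1.4]
   wh 93 [-56.6   1.9   2.1]
   wh 119 [-0.6 14.2  1.1]
 hinge [ 720.8 -144.   110.8] case [ 613.4 -120.4  110.8]
 wing 549 [-53.5  -1.2  47.9] zmax 50.27158635747905 ((-62.57673645019531, 13.444458961486816), (14.844741821289062, 77.57977294921875), 89.67745971679688) dir [ 0.99998794 -0.00491085]
top4.npz plane [ 620.1 -126.8  126. ] [ 0.0011 -0.0012  1.    ] 1.82 ang 0.0016 yaw -0.217
 lid rect ((-9.554702758789062, 5.6990203857421875), (222.77894592285156, 283.1573181152344), 0.026863157749176025) [[-119.4, -133.8, -2.9], [99.9, 145.3, 2.9]]
   yel 53 [-63.6  79.2   0.8]
   yel 60 [-63.6 -65.    1.1]
   wh 52 [3.1 6.2 0.9]
   wh 9 [-66.7 -11.8   1.6]
 hinge [ 719.4 -142.9  109.8] case [ 612.  -119.2  109.8]
 wing 240 [-55.3   0.4  48. ] zmax 50.81695364504916 ((-65.2375259399414, 6.315945625305176), (78.85980224609375, 13.582883834838867), 0.23811031877994537) dir [-0.99999725  0.00234572]
```

View pics/side4.png

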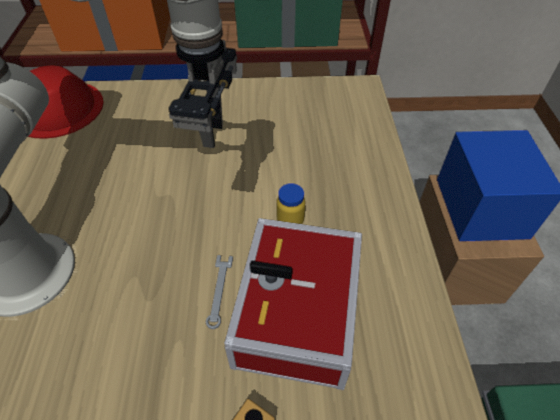

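The wing at (271,270) now lies along the white marks to within 0.005 rad. It sits about 12 mm lower than before, so it is caught. The lid is shut and the jar, spanner and block have not moved.

```bash
python3 -c "
from plant import *
print(finish_job())"
```

```text
the job is handed in; nothing more can be done
None
```

The case lid is fully shut, the fastener is pushed through and locked along the white marks, nothing around it was moved, and the job was handed in at about 13 s.

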